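Load a flanged bush into the pressing nest, flange down

TASK

Two equal flanged bushes stand on the bench, one on its flange and one upside down on its boss. Take the one that stands on its flange and load it into the round pocket of the pressing nest, flange down and boss up, lying flat on the pocket's floor. Keep hold of it until it is down in the pocket rather than dropping it in, let go, and leave the other bush where it is.

Things in the scene. Friction and masses are not known exactly. Their poses are not given: they have to be found in the camera images.
- bush_down_centre (a point): Centre (half-way up) of the bush to load: a plain turned steel part 38 mm high, a round flange 60 mm in diameter and 8 mm thick with a round boss 32 mm in diameter and 30 mm long on it. It stands loose on the bench on its flange, boss up, so this point is 19 mm above the bench; about 300 g. Its z axis points along the boss, away from the flange (straight up here). Grip it across the boss, above the flange. The bore shows as a dark disc but is solid.
- bush_up_centre (a point): Centre (half-way up) of the other bush, the same part upside down: it stands loose on the end of its boss with the flange on top, so its z axis points straight down. Not to be used; leave it where it is.
- nest_pocket (a point): Centre of the pocket's floor in the pressing nest, a dark steel block 130 x 130 mm and 24 mm high, fixed to the bench, with a bolted lug on two opposite sides. The pocket is round, open to the top, 80 mm in diameter and 12 mm deep, with its floor 12 mm above the bench and a 3 mm chamfer round its mouth; z points up. The bush's flange lies in it with 10 mm to spare all round, the boss standing up out of it.
Mind the look-alikes: they are no part of the job. What is shaped like the part that bears bush_down_centre but blue is not meant.

How it is judged:
By the outcome, as a careful person would: the job done as asked, in the order asked, and still so for the second after the job is handed in, with the robot touching nothing.
It also fails if it takes over 42 s, if anything falls off the work surface, if the arm or the gripper's body presses on something with over 40 N, if the wrist force passes 120 N, or if a joint passes its speed limit or range.

ROBOT

A 7-joint arm with a two-finger parallel gripper is mounted at the origin on a cart in front of the work surface, level with it; the furniture and walls round the work are solid. World frame = base frame: x ahead of the robot, y to its left, z up, the work surface at z = 0. Lengths are in m, angles in rad, forces in N, time in s.
With the tool pointing down it reaches from about 0.4 to 0.9 m from the base axis. Payload 5.5 kg.
Tool frame: the origin (TCP) lies midway between the tips of the shut fingers; the grasp point (between the pads) lies 19 mm behind it; z points along the fingers, y is the line along which they close (so a half turn about z gives the same grasp; the last joint's range is limited). The gripper opens to 85 mm and grips with 20 to 120 N. Pads are 22 mm wide; open, the fingers measure 114 mm over their backs; the gripper's body (76 mm by 85 mm) begins 54 mm behind the grasp point. The pads swing forward as they close: fully open they stand 13 mm farther back than shut.
Start: joints at [-1.016, 0.501, -0.427, 1.55, 0.221, 1.138, -0.21], TCP at [0.187, 0.623, 0.231] pointing down, gripper open.
Joint ranges: [-2.88, 2.88], [-0.31, 2.03], [-1.54, 1.56], [0.2, 2.42], [-1.41, 4.55], [0.19, 2.02], [-2.57, 2.57]. Speed limits (rad/s): [2.57, 2.57, 3.14, 3.14, 3.14, 3.14, 3.14].

INTERFACE

Orientations are given as a 3x3 rotation matrix whose columns are the frame's x, y, z axes.
In Python, from rig import bot gives the robot as it stands.
- The arm moves only by the tool arm_command, never from a script. Its argument "targets" is a list that holds one entry, the list of rows, each a list of 5 numbers: the gripper's target within -1 to 1 (shut at 1, half-way at 0, fully open at -1), then the shift along the tool's x, y, z normalised to -1 to 1, where 1 is 3 cm, then the turn about the tool's z normalised to -1 to 1, where 1 is 0.15 rad. A call has 1 to 12 rows; each row shifts and turns the commanded pose from where the row before left it, along the tool's axes as they then stand; what a row does not reach is not made up. A row lasts 1/10 s, in which the tool goes at most 50 mm and 8.59 degrees, less where a joint would pass 70% of its speed; a pose out of reach is approached as far as the arm can. A call with a number of a shift or a turn outside -1 to 1 is refused whole. A call with a gripper value outside its range is refused whole. The fingers move at their own pace and stop on an object; "newtons" is the grip in N (left out, the last holds). Time passes only in rows, so rows that do not move let the fingers close. It gives the time, the measured TCP pose, the force, the opening and the grip force at its end, in the units of the state.
- bot.sense(): the state, without advancing time (a new reading comes with each control period).
- bot.capture(name): name is "scene" or "top" or "wrist"; returns a dict with "frame" (400x640x3 uint8, blue, green, red), "K" (3x3 intrinsics, pixels), "k1" (the pictures are not rectified: a ray, as slopes to the right and down, at radius r is drawn at 1 + k1 r^2 times it, then the intrinsics apply), "camera_from_world" (4x4, takes a point from world to camera coordinates); the wrist camera has in their place "T_tool_cam" (4x4, takes a point from camera to tool coordinates, whose origin is the TCP and whose axes are the flange's). Camera axes: x right, y down, z forward; pixel columns grow to the right and rows downward; lengths in m; the calibration is good to about 2 mm. A picture is of the moment at which its call begins: read the wrist's pose just before it. There is no depth.
- bot.job_done(): hands the job in; it is judged then, once.
The state is a dict: "time": time; "joint_pos": joint angles; "dq": joint speeds; "joint_torque": joint torques, N m; "ee_pos": TCP position; "tool_rot": TCP orientation; "ft_force": force on the tool from outside, world axes, zero at the start; "wrist_torque": the same for the moment, N m; "gripper_width": finger opening in m; "gripper_force": force on a finger pad.
Only numpy, scipy, OpenCV 4.12 (cv2) and the standard library are available. Lean on these libraries where they do the work, as an engineer would, in place of code of your own. Each camera call takes 0.05 s, during which the arm holds its last target. There are 200 camera calls.

## Working session

There is one attempt and no reset: what is moved stays moved. The work goes in short steps, Python scripts to look and compute and a tool call to move; the robot and the scene stay as the last step left them, time stands still between calls to the robot, and variables do not carry over. Pictures are saved under pics/ and viewed, at most 10 in all, crops included, and the job is handed in when it is done.

Besides the shell and the picture viewer there is one more tool, called after ">>>" as name(argument=value, ...) on one line, values as JSON. arm_command: Moves the arm, as the interface text tells. Scaled input: -1 to 1 covers 3 cm each way for a shift and 0.15 rad each way for a turn. Its arguments: {"type":"object","properties":{"targets":{"type":"array","items":{"type":"array","items":{"type":"array","items":{"type":"number","minimum":-1,"maximum":1}}}},"newtons":{"type":"number"}},"required":["targets"]}

```bash
mkdir -p pics
cat > h.py <<'E'
import numpy as np, cv2
from rig import bot
def ray(c,uv,TW=None):
    K=np.array(c["K"]);d=cv2.undistortPoints(np.array([[uv]],float),K,np.array([c["k1"],0,0,0.]))[0,0]
    if TW is None: T=np.linalg.inv(np.array(c["camera_from_world"]))
    else: T=TW@np.array(c["T_tool_cam"])
    return T[:3,3],T[:3,:3]@np.array([d[0],d[1],1])
def onplane(c,uv,z,TW=None):
    o,d=ray(c,uv,TW); return o+d*(z-o[2])/d[2]
def tool(s):
    T=np.eye(4);T[:3,:3]=np.array(s["tool_rot"]);T[:3,3]=s["ee_pos"];return T
E
python3 - <<'E'
from h import *
s=bot.sense();print({k:np.round(v,3).tolist() for k,v in s.items()})
for n in("scene","top"):
    c=bot.capture(n);f=np.array(c["frame"]);cv2.imwrite(f"pics/{n}0.png",f)
    T=np.linalg.inv(np.array(c["camera_from_world"]));print(n,T.round(3).tolist(),c["K"],c["k1"])
E
```

```text
{'time': 0.0, 'joint_pos': [-1.016, 0.502, -0.427, 1.551, 0.221, 1.138, -0.21], 'dq': [-0.0, -0.0, 0.0, 0.001, 0.002, 0.001, -0.001], 'joint_torque': [-0.001, -56.95, -5.816, -28.094, 0.011, 0.012, -0.0], 'ee_pos': [0.187, 0.622, 0.23], 'tool_rot': [[-0.958, 0.288, -0.001], [0.288, 0.958, -0.002], [0.0, -0.002, -1.0]], 'ft_force': [-0.122, -0.505, -1.049], 'wrist_torque': [0.008, 0.016, 0.01], 'gripper_force': 0.0, 'gripper_width': 0.085}
scene [[0.956, -0.112, 0.271, 0.22], [-0.293, -0.408, 0.865, -1.059], [0.013, -0.906, -0.423, 0.507], [0.0, 0.0, 0.0, 1.0]] [[410.98584847   0.         312.60957331]
 [  0.         410.98584847 197.21356731]
 [  0.           0.           1.        ]] -0.016984219957110587
top [[0.018, -0.995, 0.101, 0.417], [-1.0, -0.017, 0.011, -0.14], [-0.01, -0.101, -0.995, 0.924], [0.0, 0.0, 0.0, 1.0]] [[403.03259554   0.         317.33614902]
 [  0.         403.03259554 202.43253407]
 [  0.           0.           1.        ]] -0.07484635019036313
```

View pics/scene0.png

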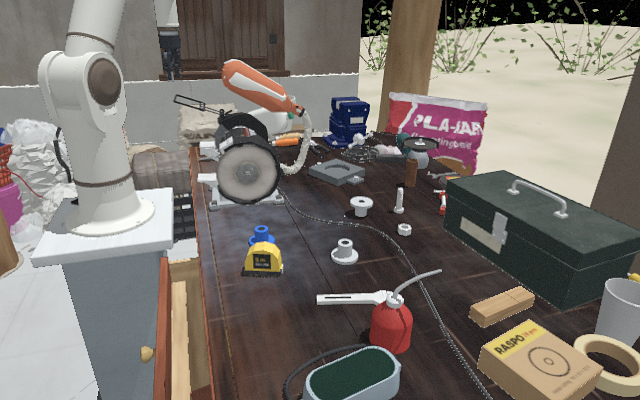

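View pics/top0.png

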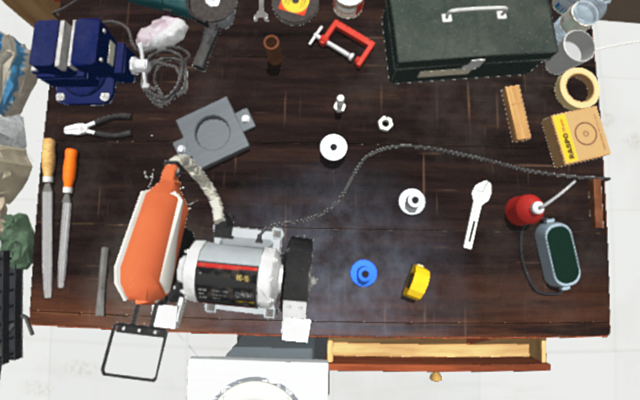

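The top view shows the flange-down bush at (412,201), the upside-down one at (334,147), the blue look-alike at (364,272) and the nest pocket at (213,132). In the scene view the same things are at (344,250), (361,205), (262,236) and (337,172). Tall clutter (a grinder and an orange bottle) stands to the left.

Candidates (top view):
- Grey bush (412,201): boss up with the flange ring visible, so this is the one I want.
- Grey bush (334,147): flange on top, not to be used.
- Blue bush (364,272): look-alike.
- Hex nut (386,123) and bolt (340,103): too small.

Run:
```python
from h import *
t=bot.capture("top");s=bot.capture("scene");f=np.array(t["frame"]);g=np.array(s["frame"])
a=cv2.resize(f[165:235,375:450],None,fx=5,fy=5,interpolation=cv2.INTER_CUBIC)
b=cv2.resize(g[225:275,315:375],None,fx=5.5,fy=7,interpolation=cv2.INTER_CUBIC)[:350]
cv2.imwrite("pics/crop.png",np.hstack([a,b]))
def blob(im,box,lo,hi):
    x0,y0,x1,y1=box;h=cv2.cvtColor(im[y0:y1,x0:x1],cv2.COLOR_BGR2HSV);m=cv2.inRange(h,lo,hi)
    cs=cv2.findContours(m,cv2.RETR_EXTERNAL,cv2.CHAIN_APPROX_NONE)[0];c=max(cs,key=cv2.contourArea)
    (u,v),r=cv2.minEnclosingCircle(c);return (u+x0,v+y0),r
for n,box,z in(("down",(385,175,440,230),.006),("up",(310,122,360,175),.038)):
    uv,r=blob(f,box,(0,0,110),(180,60,255));p=onplane(t,uv,z);q=onplane(t,(uv[0]+r,uv[1]),z);print(n,uv,r,p.round(4),"R",np.linalg.norm(p-q).round(4))
print("boss top",onplane(t,(413,201),.038).round(3),"scene boss",onplane(s,(345,242),.038).round(3))
print("pocket",onplane(t,(213,132),.024).round(3),onplane(s,(337,172),.02).round(3))
def tri(a,b):
    o,d=ray(t,a);p,e=ray(s,b);A=np.c_[d,-e];k=np.linalg.lstsq(A,p-o,rcond=None)[0];return ((o+k[0]*d+p+k[1]*e)/2).round(3),np.linalg.norm(o+k[0]*d-p-k[1]*e).round(3)
print("bottle cap",tri((170,172),(301,112)),"bottle base",tri((140,300),(228,68)),"wheel",tri((298,240),(243,128)),"vice",tri((45,25),(365,97)))
print("toolbox",tri((470,10),(540,190)))
```

```text
down (411.6244125366211, 201.05868530273438) 13.779172897338867 [ 0.5173 -0.3452  0.006 ] R 0.0319
up (333.23198890686035, 146.61815643310547) 14.014838218688965 [ 0.6336 -0.1627  0.038 ] R 0.0314
boss top [ 0.514 -0.341  0.038] scene boss [ 0.52  -0.342  0.038]
pocket [0.668 0.115 0.024] [0.663 0.097 0.02 ]
bottle cap (array([0.546, 0.136, 0.212]), np.float64(0.013)) bottle base (array([0.336, 0.117, 0.351]), np.float64(0.01)) wheel (array([ 0.384, -0.095,  0.238]), np.float64(0.077)) vice (array([0.876, 0.438, 0.179]), np.float64(0.043))
toolbox (array([ 0.908, -0.444,  0.157]), np.float64(0.016))
```

View pics/crop.png

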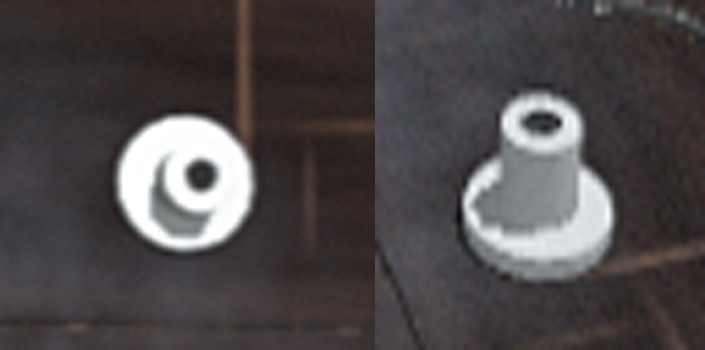

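The crop confirms the choice: a grey bush with its boss up and its flange on the bench. It is at about (0.517, -0.345). The measured radius of 32 mm against 30 mm fits. I'll raise first, then swing along an arc over the bench.

>>> arm_command(targets=[[[-1, 0, 0, -1, 0], [-1, 0, 0, -1, 0], [-1, 0, 0, -1, 0], [-1, 0, 0, -1, 0], [-1, 0, 0, -1, 0], [-1, 0, 0, -1, 0], [-1, 0, 0, -1, 0], [-1, 0, 0, 0, 0]]])

```text
time: 1.0
ee_pos: [0.1869, 0.6241, 0.4464]
tool_rot: [[-0.958, 0.288, 0.002], [0.288, 0.958, 0.008], [0.0, 0.008, -1.0]]
ft_force: [-0.1, -0.1, 1.3]
gripper_width: 0.0857
gripper_force: 0.0
```

>>> arm_command(targets=[[[-1, -1, 0, 0, 0.308], [-1, -1, 0, 0, 0.308], [-1, -1, 0, 0, 0.308], [-1, -1, 0, 0, 0.308], [-1, -1, 0, 0, 0.308], [-1, -1, 0, 0, 0.308], [-1, -1, 0, 0, 0.308], [-1, -1, 0, 0, 0.308], [-1, -1, 0, 0, 0.308], [-1, -1, 0, 0, 0.308]]])

```text
time: 2.0
ee_pos: [0.4488, 0.479, 0.4401]
tool_rot: [[-0.728, 0.686, -0.001], [0.686, 0.728, -0.001], [0.0, -0.002, -1.0]]
ft_force: [1.6, 0.6, 0.1]
gripper_width: 0.0854
gripper_force: 0.0
```

>>> arm_command(targets=[[[-1, -1, 0, 0, 0.308], [-1, -1, 0, 0, 0.308], [-1, -1, 0, 0, 0.308], [-1, -1, 0, 0, 0.308], [-1, -1, 0, 0, 0.308], [-1, -1, 0, 0, 0.308], [-1, -1, 0, 0, 0.308], [-1, -1, 0, 0, 0.308], [-1, -1, 0, 0, 0.308], [-1, -1, 0, 0, 0.308], [-1, -1, 0, 0, 0.308], [-1, 0, 0, 0, 0]]])

```text
time: 3.2
ee_pos: [0.6306, 0.2014, 0.4402]
tool_rot: [[-0.295, 0.956, -0.0], [0.956, 0.295, -0.004], [-0.004, -0.001, -1.0]]
ft_force: [-0.6, -0.5, 0.7]
gripper_width: 0.0854
gripper_force: 0.0
```

Run:
```python
from h import *
s=bot.sense();T=tool(s);c=bot.capture("wrist");f=np.array(c["frame"]);cv2.imwrite("pics/w1.png",f)
np.savez("w1.npz",T=T,f=f,K=c["K"],k1=c["k1"],C=c["T_tool_cam"])
print(T.round(3).tolist(),np.array(c["T_tool_cam"]).round(3).tolist(),np.round(s["joint_pos"],2))
```

```text
[[-0.295, 0.956, -0.0, 0.631], [0.956, 0.295, -0.004, 0.201], [-0.004, -0.001, -1.0, 0.44], [0.0, 0.0, 0.0, 1.0]] [[0.0, -0.965, -0.26, 0.065], [1.0, 0.0, 0.0, 0.002], [-0.0, -0.26, 0.965, -0.143], [0.0, 0.0, 0.0, 1.0]] [-0.31  0.39 -0.06  1.21  0.03  1.54 -0.07]
```

View pics/w1.png

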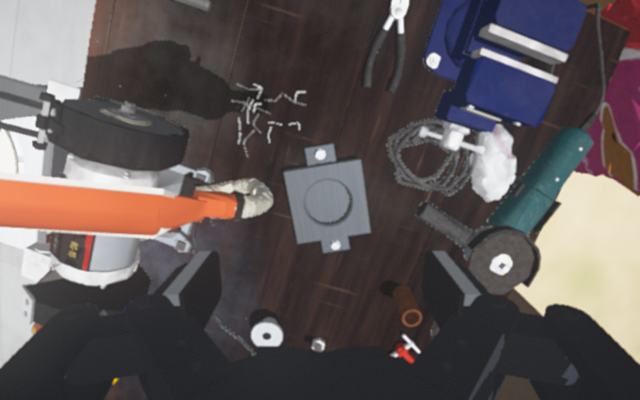

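The wrist view shows the nest with its pocket at (328,202), the orange bottle's cap at (238,205) left of it and the upside-down bush at (266,333). I'll work out the pocket and the rest of the way to the bush.

Run:
```python
from h import *
w=np.load("w1.npz");c=dict(K=w["K"],k1=float(w["k1"]),T_tool_cam=w["C"]);T=w["T"]
g=cv2.cvtColor(w["f"],cv2.COLOR_BGR2GRAY)[160:250,280:376]
g=cv2.resize(g,None,fx=4,fy=4,interpolation=cv2.INTER_CUBIC)
h=cv2.HoughCircles(cv2.GaussianBlur(g,(9,9),2),cv2.HOUGH_GRADIENT,1.5,20,param1=60,param2=30,minRadius=70,maxRadius=125)
for x,y,r in h[0][:4]:
    uv=(280+x/4-.375,160+y/4-.375);p=onplane(c,uv,.024,T);q=onplane(c,(uv[0]+r/4,uv[1]),.024,T);print(np.round(uv,1),r/4,p.round(4),"R",np.linalg.norm(p-q).round(4))
# whole block: corners of the square outline seen in picture
for uv in((284,171),(363,159),(371,233),(295,243)): print(onplane(c,uv,.024,T).round(3))
print("cap",onplane(c,(240,205),.21,T).round(3),"up bush",onplane(c,(266,333),.038,T).round(3))
b=np.array([.517,-.345]);p=T[:2,3];print("d az",np.arctan2(p[1],p[0])-np.arctan2(b[1],b[0]),"r",np.hypot(*p),np.hypot(*b))
```

```text
[327.8 200.7] 21.1 [0.6686 0.1205 0.024 ] R 0.036
[0.583 0.148 0.024]
[0.703 0.206 0.024]
[0.759 0.087 0.024]
[0.636 0.029 0.024]
cap [0.555 0.134 0.21 ] up bush [ 0.633 -0.158  0.038]
d az 0.8975468619614736 r 0.6619407821079928 0.6215416317512448
```

Pocket at (0.669, 0.118), where the views agree within 5 mm. Next I swing to just short of the bush while descending.

>>> arm_command(targets=[[[-1, -1, -0.07, 0, 0.308], [-1, -1, -0.07, 0, 0.308], [-1, -1, -0.07, 0, 0.308], [-1, -1, -0.07, 0, 0.308], [-1, -1, -0.07, 0, 0.308], [-1, -1, -0.07, 0, 0.308], [-1, -1, -0.07, 0, 0.308], [-1, -1, -0.07, 0, 0.308], [-1, -1, -0.07, 0, 0.308]]])

```text
time: 4.15
ee_pos: [0.6429, -0.0596, 0.4404]
tool_rot: [[0.106, 0.994, -0.001], [0.994, -0.106, 0.001], [0.001, -0.001, -1.0]]
ft_force: [0.4, -0.6, 0.3]
gripper_width: 0.0859
gripper_force: 0.0
```

>>> arm_command(targets=[[[-1, -1, -0.07, 0.7, 0.308], [-1, -1, -0.07, 0.7, 0.308], [-1, -1, -0.07, 0.7, 0.308], [-1, -1, -0.07, 0.7, 0.308], [-1, -1, -0.07, 0.7, 0.308], [-1, -1, -0.07, 0.7, 0.308], [-1, -1, -0.07, 0.7, 0.308], [-1, -1, -0.07, 0.7, 0.308], [-1, -1, -0.07, 0.7, 0.308], [-1, 0, 0, 0, 0], [-1, 0, 0, 0, 0]]])

```text
time: 5.25
ee_pos: [0.5476, -0.3108, 0.2512]
tool_rot: [[0.499, 0.867, -0.002], [0.867, -0.499, 0.002], [0.001, -0.002, -1.0]]
ft_force: [0.5, 0.4, 0.1]
gripper_width: 0.0856
gripper_force: 0.0
```

Run:
```python
from h import *
s=bot.sense();T=tool(s);c=bot.capture("wrist");f=np.array(c["frame"]);cv2.imwrite("pics/w2.png",f)
m=cv2.inRange(cv2.cvtColor(f,cv2.COLOR_BGR2HSV),(0,0,110),(180,60,255))
for k in cv2.findContours(m,cv2.RETR_EXTERNAL,cv2.CHAIN_APPROX_NONE)[0]:
    if cv2.contourArea(k)<600: continue
    (u,v),r=cv2.minEnclosingCircle(k);p=onplane(c,(u,v),.006,T);q=onplane(c,(u+r,v),.006,T);print((round(u),round(v)),r,p.round(4),"R",np.linalg.norm(p-q).round(4),"tool",(np.linalg.inv(T)@[*p,1]).round(4))
```

```text
(125, 393) 22.726505279541016 [ 0.1297 -0.4562  0.006 ] R 0.0357 tool [-0.3347 -0.289   0.2456  1.    ]
(355, 310) 63.95320510864258 [ 0.4939 -0.4951  0.006 ] R 0.0843 tool [-0.1867  0.046   0.2449  1.    ]
(452, 278) 31.91443634033203 [ 0.6232 -0.5163  0.006 ] R 0.0421 tool [-0.1405  0.1686  0.2447  1.    ]
(0, 278) 89.5000991821289 [ 0.0928 -0.2211  0.006 ] R 0.1355 tool [-0.1494 -0.4383  0.246   1.    ]
(314, 206) 25.99430274963379 [ 0.5193 -0.3465  0.006 ] R 0.0309 tool [-0.0452 -0.0061  0.2451  1.    ]
(71, 154) 72.00704193115234 [ 0.3002 -0.1466  0.006 ] R 0.0899 tool [ 0.0187 -0.2958  0.2458  1.    ]
(598, 145) 68.60038757324219 [ 0.8493 -0.4496  0.006 ] R 0.0954 tool [0.0301 0.3312 0.2445 1.    ]
(36, 104) 37.643157958984375 [ 0.2997 -0.0781  0.006 ] R 0.0479 tool [ 0.0778 -0.3304  0.2459  1.    ]
(431, 78) 17.415178298950195 [ 0.7027 -0.2841  0.006 ] R 0.0194 tool [0.1004 0.1216 0.2449 1.    ]
(322, 2) 31.599149703979492 [ 0.6377 -0.1596  0.006 ] R 0.033 tool [0.1758 0.0032 0.2453 1.    ]
(70, 4) 51.618892669677734 [ 0.4029 -0.0155  0.006 ] R 0.0597 tool [ 0.1835 -0.2722  0.2459  1.    ]
```

View pics/w2.png

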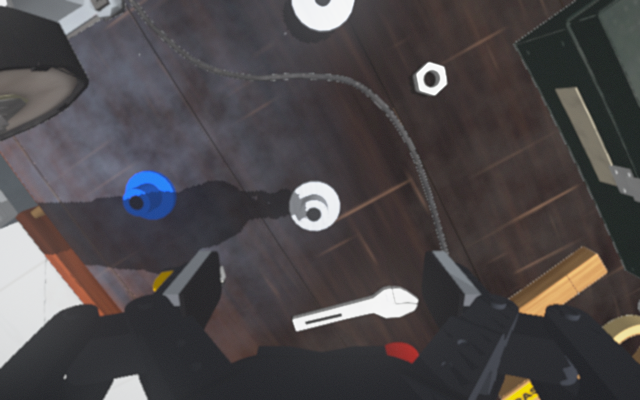

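The wrist view shows the target bush at (314,206) with room for the fingers, the wrench at (355,310) clear of the descent and the chain about 12 cm away.

>>> arm_command(targets=[[[-1, -0.75, -0.1, 0, 0], [-1, -0.75, -0.1, 0, 0], [-1, 0, 0, 1, 0], [-1, 0, 0, 1, 0], [-1, 0, 0, 1, 0], [-1, 0, 0, 1, 0], [-1, 0, 0, 1, 0], [-1, 0, 0, 1, 0], [-1, 0, 0, 0.5, 0], [-1, 0, 0, 0, 0]]])

```text
time: 6.3
ee_pos: [0.5203, -0.3452, 0.0554]
tool_rot: [[0.497, 0.868, -0.003], [0.868, -0.497, 0.003], [0.001, -0.004, -1.0]]
ft_force: [-0.4, -0.1, 0.2]
gripper_width: 0.085
gripper_force: 0.0
```

Run:
```python
from h import *
s=bot.sense();T=tool(s);print("tool",(np.linalg.inv(T)@[.5193,-.3465,.006,1]).round(4), T[2,3].round(4))
c=bot.capture("wrist");cv2.imwrite("pics/w3.png",np.array(c["frame"]))
```

```text
tool [-0.0017 -0.      0.0494  1.    ] 0.0554
```

View pics/w3.png

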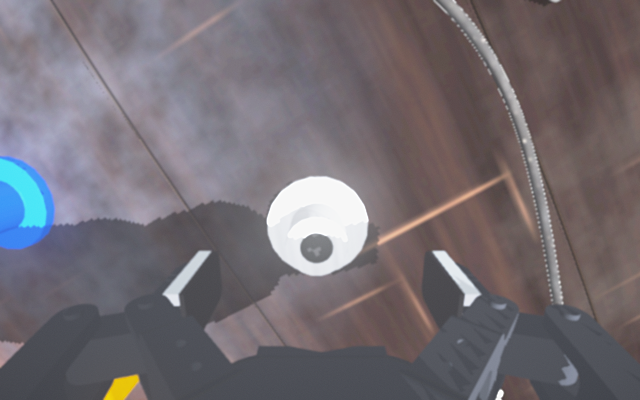

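The bush sits midway between the fingers, bore at (317,248). Now down 45 mm and grip.

>>> arm_command(targets=[[[-1, -0.06, 0, 0.5, 0], [-1, 0, 0, 0.5, 0], [-1, 0, 0, 0.3, 0], [-1, 0, 0, 0.2, 0], [-1, 0, 0, 0, 0], [-1, 0, 0, 0, 0]]])

```text
time: 6.95
ee_pos: [0.5195, -0.3493, 0.0123]
tool_rot: [[0.499, 0.866, -0.0], [0.866, -0.499, -0.0], [-0.0, -0.0, -1.0]]
ft_force: [0.4, -1.0, 0.8]
gripper_width: 0.0855
gripper_force: 0.0
```

>>> arm_command(targets=[[[1, 0, 0, 0, 0], [1, 0, 0, 0, 0], [1, 0, 0, 0, 0], [1, 0, 0, 0, 0], [1, 0, 0, 0, 0], [1, 0, 0, 0, 0], [1, 0, 0, 0, 0], [1, 0, 0, 0, 0], [1, 0, 0, 0, 0], [1, 0, 0, 0, 0]]], newtons=50)

```text
time: 7.95
ee_pos: [0.5189, -0.3489, 0.0127]
tool_rot: [[0.499, 0.866, -0.001], [0.866, -0.499, 0.001], [0.0, -0.001, -1.0]]
ft_force: [-2.8, 1.4, 4.8]
gripper_width: 0.0304
gripper_force: 50.0
```

Gripped at 50 N with a 30 mm opening. Lifting, then back along the arc to the nest.

>>> arm_command(targets=[[[1, 0, 0, -0.4, 0], [1, 0, 0, -0.8, 0], [1, 0, 0, -1, 0], [1, 0, 0, -1, 0], [1, 0, 0, -1, 0], [1, 0, 0, -1, 0], [1, 0, 0, -1, 0], [1, 0, 0, -1, 0], [1, 0, 0, -0.8, 0], [1, 0, 0, 0, 0]]])

```text
time: 8.95
ee_pos: [0.5213, -0.3507, 0.2568]
tool_rot: [[0.499, 0.866, 0.007], [0.866, -0.499, -0.004], [-0.0, 0.008, -1.0]]
ft_force: [-0.3, -0.1, -2.5]
gripper_width: 0.0303
gripper_force: 49.9
```

>>> arm_command(targets=[[[1, 0.98, 0.1, 0, -0.3], [1, 0.98, 0.1, 0, -0.3], [1, 0.98, 0.1, 0, -0.3], [1, 0.98, 0.1, 0, -0.3], [1, 0.98, 0.1, 0, -0.3], [1, 0.98, 0.1, 0, -0.3], [1, 0.98, 0.1, 0, -0.3], [1, 0.98, 0.1, 0, -0.3], [1, 0.98, 0.1, 0, -0.3]]])

```text
time: 9.85
ee_pos: [0.6323, -0.1093, 0.2501]
tool_rot: [[0.116, 0.993, -0.003], [0.993, -0.116, 0.0], [0.0, -0.003, -1.0]]
ft_force: [0.4, -0.9, -2.7]
gripper_width: 0.0304
gripper_force: 49.9
```

>>> arm_command(targets=[[[1, 0.98, 0.1, 0, -0.3], [1, 0.98, 0.1, 0, -0.3], [1, 0.98, 0.1, 0, -0.3], [1, 0.98, 0.1, 0, -0.3], [1, 0.98, 0.1, 0, -0.3], [1, 0.98, 0.1, 0, -0.3], [1, 0.98, 0.1, 0, -0.3], [1, 0.98, 0.1, 0, -0.3], [1, 0, 0, 0, 0], [1, 0, 0, 0, 0]]])

```text
time: 10.85
ee_pos: [0.6463, 0.1252, 0.2503]
tool_rot: [[-0.242, 0.97, -0.003], [0.97, 0.242, -0.0], [0.0, -0.003, -1.0]]
ft_force: [0.1, -0.6, -3.7]
gripper_width: 0.0303
gripper_force: 49.9
```

Run:
```python
from h import *
s=bot.sense();T=tool(s);print("tool",(np.linalg.inv(T)@[.669,.118,.012,1]).round(4), T[:3,3].round(4),s["gripper_width"],np.round(s["ft_force"],1))
c=bot.capture("wrist");cv2.imwrite("pics/w4.png",np.array(c["frame"]))
c=bot.capture("scene");cv2.imwrite("pics/s4.png",cv2.resize(np.array(c["frame"])[20:220,190:450],None,fx=3,fy=3))
for k,z in(("TCPaxis",-.0),):print(T.round(3)[:3,:3].tolist())
```

```text
tool [-0.0126  0.0209  0.2382  1.    ] [0.6463 0.1252 0.2503] 0.030278291226379088 [ 0.1 -0.6 -3.7]
[[-0.242, 0.97, -0.003], [0.97, 0.242, -0.0], [0.0, -0.003, -1.0]]
```

View pics/w4.png

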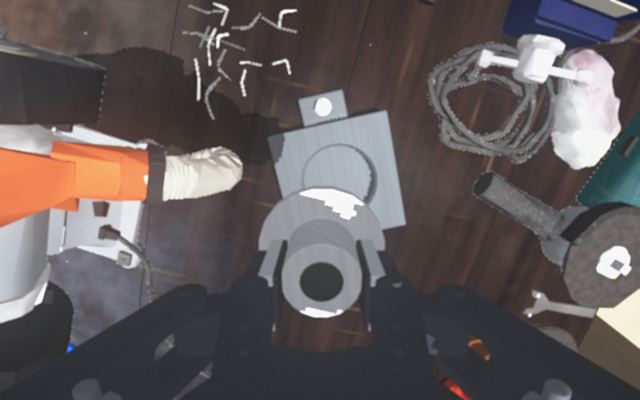

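View pics/s4.png

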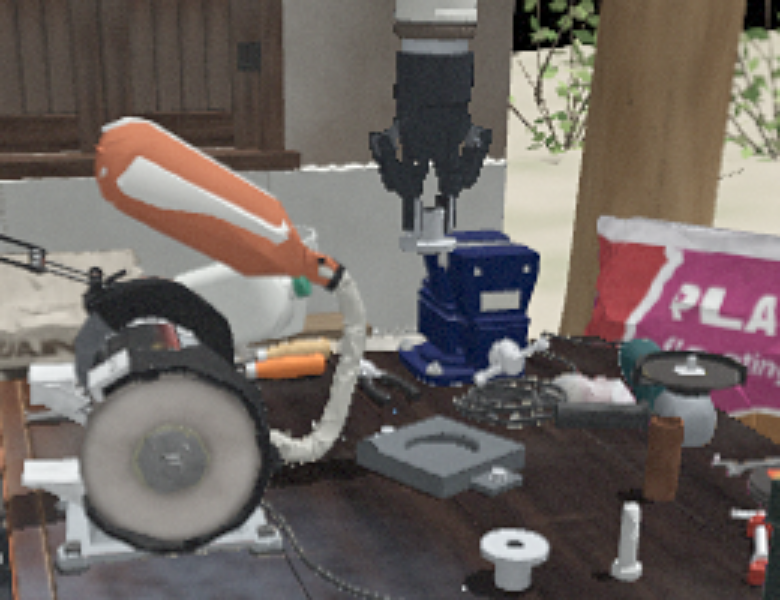

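The bush is held upright, flange below. The bore is at wrist (321,281), the pocket at wrist (338,178), and the hose end at wrist (242,170) reaches close to the nest. I'll turn 1.2 rad so the wide side of the gripper faces away from the hose, and I'll check where the bush sits in the hand.

>>> arm_command(targets=[[[1, 0, 0, 0, 1], [1, 0, 0, 0, 1], [1, 0, 0, 0, 1], [1, 0, 0, 0, 1], [1, 0, 0, 0, 1], [1, 0, 0, 0, 1], [1, 0, 0, 0, 1], [1, 0, 0, 0, 1], [1, 0, 0, 0, 0], [1, 0, 0, 0, 0]]])

```text
time: 11.95
ee_pos: [0.6476, 0.1228, 0.252]
tool_rot: [[0.817, 0.577, -0.0], [0.577, -0.817, -0.001], [-0.001, 0.0, -1.0]]
ft_force: [0.3, -0.3, -4.5]
gripper_width: 0.0304
gripper_force: 49.9
```

Run:
```python
from h import *
s=bot.sense();T=tool(s);c=bot.capture("wrist");t=bot.capture("scene")
I=np.eye(4);b=onplane(c,(321,281),-.0253,I);print("in hand",b.round(4))
print("pocket-bush in tool",((np.linalg.inv(T)@[.669,.118,.012,1])[:3]-[b[0],b[1],0]).round(4),T.round(3).tolist(),np.round(s["joint_pos"],2))
C=dict(K=c["K"],k1=c["k1"],T_tool_cam=c["T_tool_cam"]);T4=np.eye(4);T4[:3,:3]=[[-.242,.97,-.003],[.97,.242,0],[0,-.003,-1]];T4[:3,3]=[.6463,.1252,.2503]
o,d=ray(c,(242,170),T4);p,e=ray(t,(311.7,126.7));k=np.linalg.lstsq(np.c_[d,-e],p-o,rcond=None)[0];print("hose",(o+k[0]*d).round(3),(p+k[1]*e).round(3))
f=np.array(c["frame"]);cv2.imwrite("pics/w5.png",f)
```

```text
in hand [ 0.0031  0.0012 -0.0253]
pocket-bush in tool [0.0118 0.015  0.24  ] [[0.817, 0.577, -0.0, 0.648], [0.577, -0.817, -0.001, 0.123], [-0.001, 0.0, -1.0, 0.252], [0.0, 0.0, 0.0, 1.0]] [-0.38  0.47  0.21  1.52 -0.1   1.16 -1.1 ]
hose [0.588 0.138 0.164] [0.588 0.138 0.164]
```

View pics/w5.png

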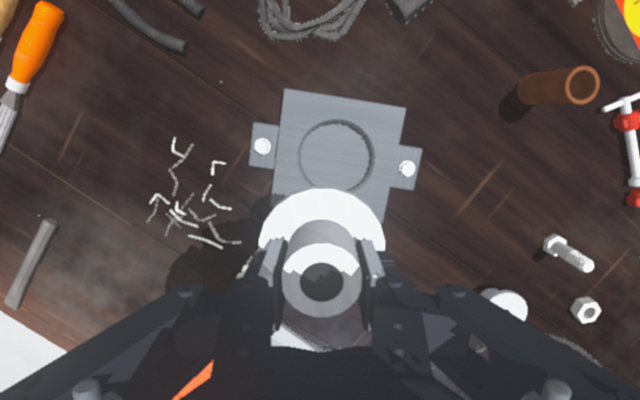

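Pocket rim at (336,157) in this view. The hose's outer edge is at (0.588, 0.138, 0.164), clear of the gripper, and a little more turn gives extra room.

>>> arm_command(targets=[[[1, 0.4, 0.5, 0, 1], [1, 0, 0, 0, 1], [1, 0, 0, 0, 0], [1, 0, 0, 0, 0]]])

```text
time: 12.45
ee_pos: [0.6658, 0.1187, 0.2521]
tool_rot: [[0.95, 0.313, -0.001], [0.313, -0.95, 0.0], [-0.0, -0.0, -1.0]]
ft_force: [-0.2, -0.0, -2.9]
gripper_width: 0.0304
gripper_force: 50.1
```

Run:
```python
from h import *
s=bot.sense();T=tool(s);c=bot.capture("wrist")
T5=np.array([[.817,.577,0,.648],[.577,-.817,-.001,.123],[-.001,0,-1,.252],[0,0,0,1]])
p=onplane(c,(336,157),.024,T5);print("pocket now",p.round(4))
for q in([.669,.118],p[:2]):print("shift tool",((np.linalg.inv(T)@[*q,.012,1])[:3]-[.003,.001,0]).round(4))
print(T.round(3).tolist())
```

```text
pocket now [0.6714 0.1184 0.024 ]
shift tool [-0.      0.0008  0.2401]
shift tool [0.0024 0.0011 0.2401]
[[0.95, 0.313, -0.001, 0.666], [0.313, -0.95, 0.0, 0.119], [-0.0, -0.0, -1.0, 0.252], [0.0, 0.0, 0.0, 1.0]]
```

All three estimates of the pocket agree within 5 mm. Descending over it, then slowly while watching the force.

>>> arm_command(targets=[[[1, 0.05, 0.03, 0.5, 0], [1, 0, 0, 0.8, 0], [1, 0, 0, 0.8, 0], [1, 0, 0, 0.8, 0], [1, 0, 0, 0.8, 0], [1, 0, 0, 0.8, 0], [1, 0, 0, 0.8, 0], [1, 0, 0, 0.8, 0], [1, 0, 0, 0.5, 0], [1, 0, 0, 0, 0], [1, 0, 0, 0, 0]]])

```text
time: 13.6
ee_pos: [0.6678, 0.1182, 0.0543]
tool_rot: [[0.951, 0.308, -0.0], [0.308, -0.951, -0.0], [-0.0, -0.0, -1.0]]
ft_force: [-0.3, -0.6, -2.7]
gripper_width: 0.0308
gripper_force: 50.1
```

>>> arm_command(targets=[[[1, 0, 0, 0.15, 0], [1, 0, 0, 0.15, 0], [1, 0, 0, 0.15, 0], [1, 0, 0, 0.15, 0], [1, 0, 0, 0, 0], [1, 0, 0, 0, 0]]])

```text
time: 14.2
ee_pos: [0.6676, 0.1183, 0.0361]
tool_rot: [[0.951, 0.308, -0.0], [0.308, -0.951, -0.0], [-0.0, -0.0, -1.0]]
ft_force: [0.0, 0.7, -3.8]
gripper_width: 0.0307
gripper_force: 50.1
```

Flange bottom is now about at the rim plane, with no contact.

>>> arm_command(targets=[[[1, 0, 0, 0.1, 0], [1, 0, 0, 0.1, 0], [1, 0, 0, 0.1, 0], [1, 0, 0, 0, 0], [1, 0, 0, 0, 0]]])

```text
time: 14.7
ee_pos: [0.6676, 0.1182, 0.0271]
tool_rot: [[0.951, 0.308, -0.0], [0.308, -0.951, -0.0], [-0.0, -0.0, -1.0]]
ft_force: [-0.5, -0.0, -3.4]
gripper_width: 0.0305
gripper_force: 50.1
```

>>> arm_command(targets=[[[1, 0, 0, 0.05, 0], [1, 0, 0, 0, 0], [1, 0, 0, 0, 0]]])

```text
time: 15.0
ee_pos: [0.6677, 0.1183, 0.0258]
tool_rot: [[0.951, 0.308, -0.0], [0.308, -0.951, 0.0], [-0.0, -0.0, -1.0]]
ft_force: [-0.6, 0.1, -3.0]
gripper_width: 0.0307
gripper_force: 50.1
```

>>> arm_command(targets=[[[1, 0, 0, 0.04, 0], [1, 0, 0, 0, 0], [1, 0, 0, 0, 0]]])

```text
time: 15.3
ee_pos: [0.668, 0.1183, 0.0249]
tool_rot: [[0.951, 0.308, 0.0], [0.308, -0.951, 0.0], [0.001, 0.0, -1.0]]
ft_force: [0.3, 0.8, -1.1]
gripper_width: 0.0306
gripper_force: 50.2
```

>>> arm_command(targets=[[[1, 0, 0, 0.03, 0], [1, 0, 0, 0, 0], [1, 0, 0, 0, 0]]])

```text
time: 15.6
ee_pos: [0.668, 0.1182, 0.0248]
tool_rot: [[0.951, 0.308, 0.0], [0.308, -0.951, 0.0], [0.001, -0.0, -1.0]]
ft_force: [-2.8, -1.1, 4.8]
gripper_width: 0.0303
gripper_force: 51.2
```

Seated on the floor: the force reversed at the expected height. Opening part way, then straight up.

>>> arm_command(targets=[[[-0.2, 0, 0, 0, 0], [-0.2, 0, 0, 0, 0], [-0.2, 0, 0, 0, 0], [-0.2, 0, 0, 0, 0], [-0.2, 0, 0, 0, 0], [-0.2, 0, 0, 0, 0]]])

```text
time: 16.2
ee_pos: [0.6677, 0.1183, 0.0236]
tool_rot: [[0.951, 0.308, -0.0], [0.308, -0.951, 0.0], [-0.0, -0.0, -1.0]]
ft_force: [-0.4, 0.2, 0.7]
gripper_width: 0.051
gripper_force: 0.0
```

>>> arm_command(targets=[[[-0.2, 0, 0, -0.3, 0], [-0.2, 0, 0, -0.6, 0], [-0.2, 0, 0, -0.8, 0], [-0.2, 0, 0, -1, 0], [-0.2, 0, 0, -1, 0], [-0.2, 0, 0, -1, 0], [-0.2, 0, 0, -1, 0], [-0.2, 0, 0, -1, 0], [-0.2, 0, 0, 0, 0], [-0.2, 0, 0, 0, 0]]])

```text
time: 17.2
ee_pos: [0.6685, 0.1183, 0.2273]
tool_rot: [[0.951, 0.308, 0.004], [0.308, -0.951, 0.001], [0.004, 0.0, -1.0]]
ft_force: [0.3, -0.3, -0.6]
gripper_width: 0.0513
gripper_force: 0.0
```

Run:
```python
from h import *
s=bot.sense();T=tool(s);c=bot.capture("wrist");t=bot.capture("scene");print(np.round(s["ft_force"],1))
a=np.array(c["frame"])[60:360,200:480];b=cv2.resize(np.array(t["frame"])[140:225,285:385],None,fx=4,fy=4,interpolation=cv2.INTER_CUBIC)[:300]
cv2.imwrite("pics/end.png",np.hstack([a,b]))
```

```text
[ 0.3 -0.3 -0.6]
```

View pics/end.png

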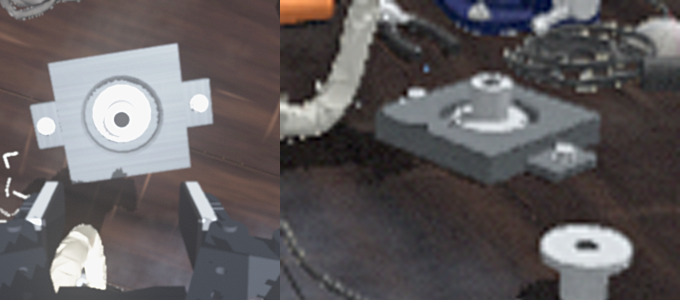

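The final view shows the bush flat and central in the pocket, boss up (wrist crop (121,115), scene crop (490,100)). The other bush still stands on its boss and the gripper is clear.

```bash
python3 -c "
from rig import bot
print(bot.job_done())"
```

```text
the job is handed in; nothing more can be done
None
```

The flange-down bush is in the nest pocket, flange down and flat on the floor; I held it until it was seated, then let go, left the other bush where it was, and handed the job in at about 17 s of the 42 s.

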